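# Turn a disc tray over against the sloping stop

## Task

The disc tray on the turning board lies hub side down. Push it along the board so that it rides up the sloping metal stop and stands flat against it, press it home there with a firm but gentle push of about 7 N, then tip it back over, off the stop, so that it lands hub side up on the board, and last slide it gently sideways until its side is flush along the low wooden side rail, ready for a disc. Leave everything else on the table where it is.

Things in the scene. Friction and masses are not known exactly. Their poses are not given: they have to be found in the camera images.
- tray: white plastic disc tray, a slab 126 mm (x) by 136 mm (y) by 14 mm, 0.10 to 0.20 kg. One broad face is a plain back; the other is recessed 5 mm inside a thin rim, with a round disc seat and a hub. Origin: centre of the hub-side face; z points from hub face to back: up at the start (hub down), down when turned over. At the start it lies on the board before the stop, x roughly towards the stop.
- board: fixed flat plywood board with a thin cork facing, 300 mm (x) by 240 mm (y) by 12 mm thick. Origin: centre of its underside, on the table; z up; its top is 12 mm above the origin. Does not move. It carries the stop across its far x end and the rail along its -y side.
- stop: guides (fixed to the board) of a slick aluminium stop sheet, 6 mm thick, 216 mm wide (y), whose front face rises from the board at 62 degrees to the horizontal, leaning away to +x, 80 mm along the slope. The sheet is clamped somewhere from 0 to 16 mm back (+x) in the guides, not measured: feel for it. Origin: middle of the face's foot line at 0, on the board's top, 52 mm to +x of its centre; axes as the board's.
- rail: fixed wooden strip, 195 mm long (x), 14 mm wide, 9 mm high, along the -y side of the board. Origin: middle of its inner face (towards the tray), at the height of the board's top, 104 mm to -y and 48 mm to -x of the board's centre; +y points from the rail across the board; axes as the board's. Over 20 N of the tray on it is too hard.
- tape_roll: bystander: roll of packing tape, 90 mm across, 48 mm high, flat on the table some way before the front (-x) end of the board; origin centre of underside
- glue_stick: bystander: upright glue stick, 28 mm across, 85 mm high, on the table beyond the stop end (+x) of the board; origin centre of underside
- sleeves_a: bystander: stack of yellow card sleeves, 128 x 142 x 45 mm; origin centre of underside
- sleeves_b: bystander: stack of yellow card sleeves, 128 x 142 x 60 mm; origin centre of underside
- tray_stack: bystander: stack of trays beside the board's front, 126 x 136 x 58 mm; origin centre of underside
- disc_spindle: bystander: black disc spindle, 132 mm across, 85 mm high; origin centre of underside
- mug: bystander: mug 80 mm across, 95 mm high; origin centre of underside
- stop_edge (a point): middle of the stop's upper front edge with the sheet at 0: 38 mm beyond (+x) and 71 mm above the foot line; the back of the edge is 5 mm farther. A tray flat on the stop projects 46 mm past the edge along the slope, its top 111 mm above the board, and leans there by itself; the space behind and above is free, so it can be drawn back over from behind.
- stop_foot (a point): middle of the foot line with the sheet at 0. A tray pushed to +x at the middle of its near edge, low at board level, squares itself to the stop, rides up it with under 5 N and, once flat on it, resists steeply (3 to 6 N per mm). Pressed home: lying within 4 degrees of the slope, pressed on it with 4 to 15 N; over 15 N is too hard. Friction of tray on stop 0.25, on board 0.6, about.
Things that resemble listed ones, but are neither listed nor needed, are in the scene too. Of the things that look like the tray, the middle-sized one is meant.

How it is judged (in metres and radians):
On the way, in this order (a step that is already met when the one before it is completed fails the run):
1. the tray stands pressed flat against the sloping stop (within 5 degrees of it, more than 4 N) (angle between tray's own z axis and vertical between 0.995 and 1.17 rad and contact force between tray and stop above 4 N), for 0.2 s.
2. the tray lies turned over, hub side up, flat on the board (angle between tray's own z axis and vertical above 3.06 rad and z of tray in the frame of board below 0.03 m and linear speed of tray below 0.05 m/s), for 0.2 s.
At the end, for the whole second after the job is handed in: the tray lies still and flat on the board, hub side up, wholly in front of the stop, its side flush along the side rail (gap under about 3.5 mm, within 3 degrees), released (angle between tray's own z axis and vertical above 3.09 rad and z of tray in the frame of board between 0.023 and 0.029 m and y of tray in the frame of rail between 0.066 and 0.0715 m and angle between the x axis of tray and the x axis of rail, either way round below 0.05 rad and x of tray in the frame of board between -0.09 and 0.02 m and linear speed of tray below 0.01 m/s); the robot touches nothing.
It fails at once if the tray is pressed against the stop with more than 15 N (contact force between tray and stop above 15 N and angle between tray's own z axis and vertical below 1.5 rad).
It fails at once if the tray is pressed against the rail with more than 20 N (contact force between tray and rail above 20 N).
It fails at once if a bystander is moved more than 20 mm (distance of any of tape_roll, glue_stick, sleeves_a, sleeves_b, tray_stack, disc_spindle, mug from where it was at the start of the episode above 0.02 m).
It also fails if it takes over 72 s, if anything falls off the work surface, if the arm or the gripper's body presses on something with over 40 N, if the wrist force passes 120 N, or if a joint passes its speed limit or range.

## Robot

A 6-joint arm with a two-finger parallel gripper is mounted at the origin on the work surface. World frame = base frame: x ahead of the robot, y to its left, z up, the work surface at z = 0. Lengths are in mm, angles in degrees, forces in N, time in s.
With the tool pointing down it reaches from about 350 to 850 mm from the base axis. Payload 8.1 kg.
Tool frame: the origin (TCP) lies between the finger pads; the fingertips stand 22 mm ahead of it and the grasp point (between the pads) lies 3 mm ahead of it; z points along the fingers, y is the direction in which the jaws open and shut (so a half turn about z gives the same grasp; the last joint's range is limited). The gripper opens to 85 mm and grips with 20 to 120 N. Pads are 22 mm wide; open, the fingers measure 114 mm over their backs; the gripper's body (76 mm by 85 mm) begins 54 mm behind the grasp point. The pads swing forward as they close: fully open they stand 13 mm farther back than shut.
Start: joints at [-4.893, 7.471, 85.268, -0, 87.261, -4.893], TCP at [600.005, 0.022, 253.292] pointing down, gripper open.
Joint ranges: [-169.43, 169.43], [-51.17, 129.36], [1.28, 143.12], [-76.62, 256.62], [0, 156.53], [-152.29, 152.29]. Speed limits (degrees/s): [136.94, 136.94, 159.86, 180, 180, 180].

## Interface

Orientations are given as [roll, pitch, yaw] about the fixed x, y, z axes, in that order (R = Rz(yaw) Ry(pitch) Rx(roll)).
In Python, from bench import r gives the robot as it stands.
- The arm moves only by the tool drive_tool, never from a script. Its argument "moves" is a list of rows, each a list of 2 entries, a list of its own where there are three numbers: the shift along the world's x, y, z in mm, then the turn about the world's z in degrees. A call has exactly 8 rows; each row is the pose to reach, as a shift and turn from the pose commanded when the call began; what a row does not reach only later rows make up. A row lasts 1/12 s, in which the tool goes at most 41.7 mm and 7.16 degrees, less where a joint would pass 70% of its speed; a pose out of reach is approached as far as the arm can. A call with a gripper value outside its range is refused whole. "fingers" is the finger opening in mm, from 0 to 85.4, set as the call begins (left out, the last holds). The fingers move at their own pace and stop on an object; "squeeze" is the grip in N (left out, the last holds). Time passes only in rows, so rows that repeat a pose let the fingers close, or fill a call up. It gives the time, the measured TCP pose, the force and the opening at its end, in the units of the state.
- r.sense(): the state, without advancing time (a new reading comes with each control period).
- r.snapshot(name): name is "scene" or "side" or "wrist"; returns a dict with "pixels" (420x560x3 uint8, red, green, blue), "camera_matrix" (3x3 intrinsics, pixels), "xyz" and "orientation" of the camera in the world. Camera axes: x right, y down, z forward; pixel columns grow to the right and rows downward; lengths in mm; the calibration is good to about 2 mm. A picture is of the moment at which its call begins. There is no depth.
- r.hand_in(): hands the job in, once; it reports no verdict.
The state is a dict: "time": time; "joint_pos": joint angles; "qd": joint speeds; "joint_efforts": joint torques, N m; "tool_pos": TCP position; "tcp_rot": TCP orientation; "ft_force": force on the tool from outside, world axes, zero at the start; "wrist_torque": the same for the moment, N m; "finger_gap": finger opening in mm.
Only numpy, scipy, OpenCV 4.12 (cv2) and the standard library are available. Lean on these libraries where they do the work, as an engineer would, in place of code of your own. Each camera call takes 0.05 s, during which the arm holds its last target.

## Working session

There is one attempt and no reset: what is moved stays moved. The work goes in short steps, Python scripts to look and compute and a tool call to move; the robot and the scene stay as the last step left them, time stands still between calls to the robot, and variables do not carry over. Pictures are saved under pics/ and viewed, and the job is handed in when it is done.

Besides the shell and the picture viewer there is one more tool, called after "Call:" by a JSON object that holds its "op" and its "data". drive_tool: Moves the arm, as the interface text tells. Its arguments: {"type":"object","properties":{"moves":{"type":"array","items":{"type":"array"}},"fingers":{"type":"number"},"squeeze":{"type":"number"}},"required":["moves"]}

```bash
ls; mkdir -p pics; cat > h.py <<'E'
import numpy as np, cv2, json
from scipy.spatial.transform import Rotation as Ro
from bench import r
def snap(n,f):
    s=r.snapshot(n); cv2.imwrite('pics/'+f+'.png',s['pixels'][:,:,::-1]); np.savez('pics/'+f+'.npz',pixels=s['pixels'],K=np.array(s['camera_matrix']),t=np.array(s['xyz']),o=np.array(s['orientation']))
    return s
class C:
    def __init__(s,f):
        d=np.load('pics/'+f+'.npz'); s.K=d['K'];s.t=d['t'];s.im=d['pixels'];o=d['o']
        s.R=o if o.shape==(3,3) else Ro.from_euler('xyz',o,degrees=True).as_matrix()
    def plane(s,uv,z):
        uv=np.atleast_2d(uv).astype(float); p=np.c_[uv,np.ones(len(uv))]@np.linalg.inv(s.K).T@s.R.T
        return s.t+p*((z-s.t[2])/p[:,2])[:,None]
    def proj(s,P):
        q=(np.atleast_2d(P)-s.t)@s.R@s.K.T; return q[:,:2]/q[:,2:]
E
python3 - <<'E'
from h import *
for n in ['scene','side','wrist']:
    s=snap(n,n+'0'); print(n,s['xyz'],s['orientation'],s['camera_matrix'])
print(r.sense())
E
```

```text
pics
scene [1174.9722527   710.02313683 1128.94180719] [-138.35044692    1.03326895  137.48886617] [[434.07278551   0.         286.34011327]
 [  0.         434.07278551 209.14351315]
 [  0.           0.           1.        ]]
side [  3.88461521 954.26033602 789.27119087] [-122.9766299    -1.31628241 -149.85325083] [[439.80916256   0.         277.68171304]
 [  0.         439.80916256 209.81996968]
 [  0.           0.           1.        ]]
wrist [600.02713794  76.604403   371.56908698] [1.62365385e+02 8.23238603e-02 3.34354472e-02] [[361.55776076   0.         281.37808718]
 [  0.         361.55776076 203.17558578]
 [  0.           0.           1.        ]]
{'time': 0.15, 'joint_pos': array([-4.89303790e+00,  7.50638523e+00,  8.53163270e+01,  1.24219437e-03,
        8.72625052e+01, -4.89314809e+00]), 'qd': array([-0.0446396 , -0.12158366, -0.16505725,  0.04815893,  0.01003524,
       -0.01490842]), 'joint_efforts': array([ 1.01583330e-03, -5.70061326e+01, -5.01160097e+01, -1.39109225e-04,
        9.69119486e-03, -7.10949371e-05]), 'tool_pos': array([5.99593812e+02, 6.47927670e-02, 2.52459478e+02]), 'tcp_rot': array([-1.79915199e+02, -8.50501729e-03,  9.00000436e+01]), 'ft_force': array([-0.64675402,  0.14277433, -0.55405793]), 'wrist_torque': array([ 0.02017574, -0.01362143, -0.07503117]), 'finger_gap': 85.50371275853125}
```

View pics/scene0.png

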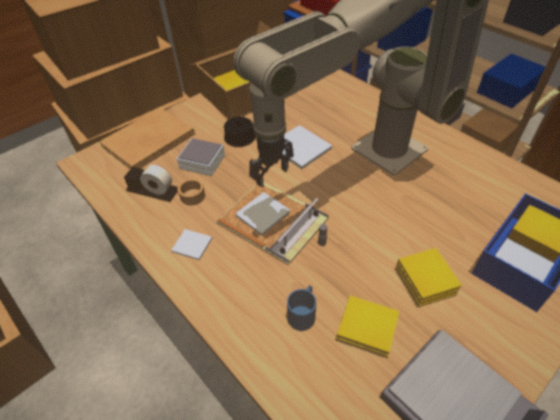

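View pics/side0.png

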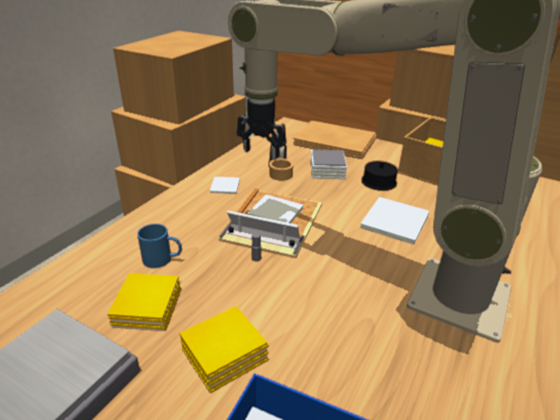

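View pics/wrist0.png

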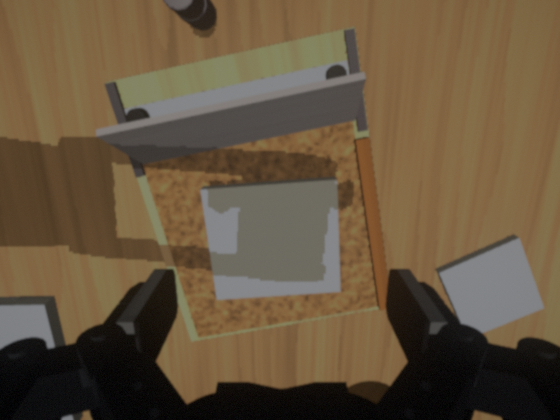

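```bash
python3 - <<'E'
from h import *
c=C('wrist0')
b=c.plane([(191,340),(378,308),(353,28),(112,80)],12); print('board',b.round(1)[:,:2])
print([np.linalg.norm(b[i]-b[(i+1)%4]).round(1) for i in range(4)], b.mean(0))
for i,j in[(0,3),(1,2)]: print(np.degrees(np.arctan2(*(b[j]-b[i])[[1,0]])))
print(np.degrees(np.arctan2(*(b[0]-b[1])[[1,0]])))
t=c.plane([(216,300),(341,293),(337,180),(203,188)],26); print('tray',t.round(1)[:,:2],t.mean(0))
print([np.linalg.norm(t[i]-t[(i+1)%4]).round(1) for i in range(4)])
for i,j in[(0,3),(1,2)]: print(np.degrees(np.arctan2(*(t[j]-t[i])[[1,0]])))
q=c.plane([(437,272),(518,237),(543,300),(483,335)],14); print('small',[np.linalg.norm(q[i]-q[(i+1)%4]).round(1) for i in range(4)])
g=C('scene0'); 
cv2.imwrite('pics/crop1.png',cv2.resize(g.im[100:270,140:360,::-1],None,fx=3.4,fy=3.4,interpolation=cv2.INTER_CUBIC))
w=c.im[150:330,150:430,::-1]; cv2.imwrite('pics/crop2.png',cv2.resize(w,None,fx=2.8,fy=2.8))
E
```

```text
board [[ 492.4 -208.2]
 [ 710.7 -164. ]
 [ 664.2  128.5]
 [ 439.9   83.9]]
[np.float64(222.7), np.float64(296.2), np.float64(228.7), np.float64(296.8)] [576.80972483 -39.92412432  12.        ]
100.18857178063895
99.02091780334418
-168.5432219766066
tray [[ 528.  -144.7]
 [ 664.6 -135.8]
 [ 654.2   -9.3]
 [ 522.   -17.6]] [592.18903259 -76.84260809  26.        ]
[np.float64(136.9), np.float64(126.9), np.float64(132.5), np.float64(127.3)]
92.69214207982436
94.66492364382135
small [np.float64(91.2), np.float64(88.6), np.float64(76.3), np.float64(104.8)]
```

View pics/crop1.png

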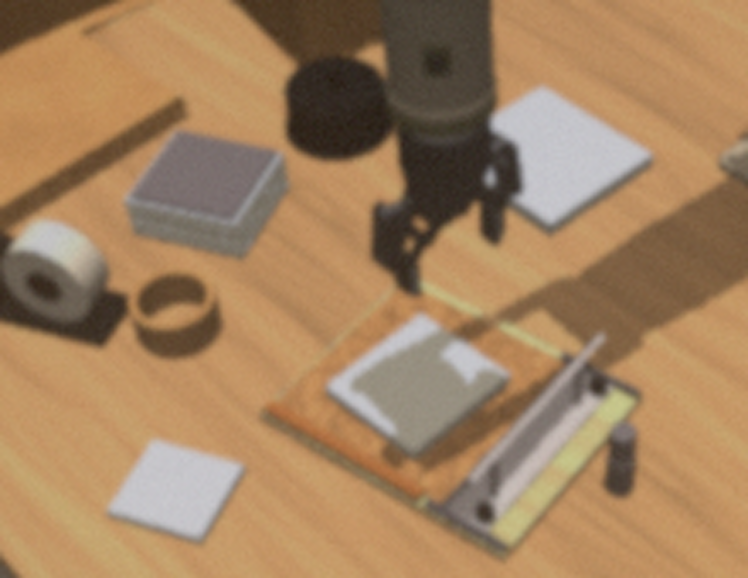

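View pics/crop2.png

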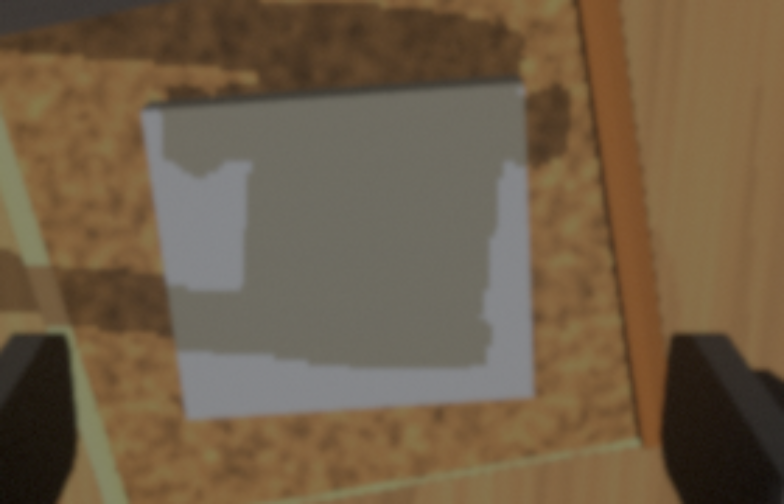

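```bash
cat >> h.py <<'E'
def edge(im,a,b,w=6,n=30,lo=.08):
    g=cv2.GaussianBlur(im,(0,0),1).astype(np.float32)
    a=np.array(a,float);b=np.array(b,float);d=(b-a)/np.linalg.norm(b-a);nn=np.array([-d[1],d[0]])
    s=np.arange(-w,w+.01,.25);P=[]
    for k in np.linspace(lo,1-lo,n):
        q=(a+k*(b-a))+s[:,None]*nn
        v=cv2.remap(g,q[:,0].astype(np.float32)[:,None],q[:,1].astype(np.float32)[:,None],cv2.INTER_LINEAR)[:,0]
        m=np.abs(np.gradient(v,axis=0)).sum(1); P.append(q[m.argmax()])
    P=np.array(P,np.float32)
    l=cv2.fitLine(P,cv2.DIST_HUBER,0,.01,.01).ravel(); res=np.abs((P-l[2:])@[-l[1],l[0]])
    return l,np.median(res)
def meet(l,m):
    t=np.linalg.solve(np.c_[l[:2],-m[:2]],m[2:]-l[2:]); return l[2:]+t[0]*l[:2]
def quad(im,pts,**k):
    L=[edge(im,pts[i],pts[(i+1)%4],**k) for i in range(4)]
    return np.array([meet(L[i-1][0],L[i][0]) for i in range(4)]),[round(float(x[1]),2) for x in L]
def ang(v): return np.degrees(np.arctan2(v[1],v[0]))
E
python3 - <<'E'
from h import *
c=C('wrist0')
q,res=quad(c.im,[(216,300),(341,293),(337,180),(203,188)]); print(q.round(1),res)
t=c.plane(q,26); print('tray',t.round(1)[:,:2],t.mean(0)); e=np.roll(t,-1,0)-t
print(np.linalg.norm(e,axis=1),[ang(x) for x in e])
for nm,a,b,z in [('left',(191,340),(148,180),12),('near',(195,339),(372,309),12),('rail in',(358,140),(379,306),12),('rail top',(361,140),(380,306),21),('railout',(369,139),(388,300),21)]:
    l,rs=edge(c.im,a,b,w=5); P=c.plane([l[2:]-30*l[:2],l[2:]+30*l[:2]],z); print(nm,l,rs,P[:,:2].round(1),ang(P[1]-P[0]))
for f in ['scene0','side0']:
    g=C(f); print(f,'tray corners proj',g.proj(t).round(1).tolist())
g=C('scene0');cv2.imwrite('pics/crop3.png',cv2.resize(g.im[170:270,200:340,::-1],None,fx=5.5,fy=5.5,interpolation=cv2.INTER_CUBIC))
g=C('side0');cv2.imwrite('pics/crop4.png',cv2.resize(g.im[170:270,200:340,::-1],None,fx=5.5,fy=5.5,interpolation=cv2.INTER_CUBIC))
E
```

```text
[[216.  299.5]
 [340.3 291.8]
 [336.9 178.9]
 [199.5 189. ]] [0.21, 0.25, 0.24, 0.26]
tray [[ 528.1 -144.1]
 [ 663.7 -134.3]
 [ 654.1   -8.2]
 [ 518.4  -18.6]] [591.07671007 -76.27259723  26.        ]
[136.04204596 126.45826947 136.09179065 125.8203171 ] [np.float64(4.130820182006112), np.float64(94.37453845231448), np.float64(-175.60050237834417), np.float64(-85.60225434027976)]
left [2.3646088e-01 9.7164100e-01 1.6829852e+02 2.5556392e+02] 1.1394432 [[ 471.5  -63.8]
 [ 480.4 -134. ]] -82.75303143248632
near [ 9.8519576e-01 -1.7143314e-01  2.8330515e+02  3.2219250e+02] 0.3569808 [[ 567.3 -190.4]
 [ 636.2 -176.2]] 11.620554159583508
rail in [1.4499532e-01 9.8943233e-01 3.6485220e+02 2.2273055e+02] 0.35173583 [[681.4 -26.6]
 [695.4 -93.9]] -78.26334936069662
rail top [1.1491529e-01 9.9337530e-01 3.6492117e+02 2.1097325e+02] 0.7124189 [[679.5 -11.7]
 [691.1 -76.2]] -79.79353991041167
railout [1.3047141e-01 9.9145210e-01 3.8010660e+02 2.1662907e+02] 0.18939495 [[694.6 -17.6]
 [708.1 -82.6]] -78.2940900836476
scene0 tray corners proj [[263.6, 191.3], [235.0, 212.7], [261.3, 232.4], [289.7, 209.2]]
side0 tray corners proj [[302.4, 204.2], [265.4, 194.1], [247.1, 212.3], [286.3, 223.8]]
```

View pics/crop3.png

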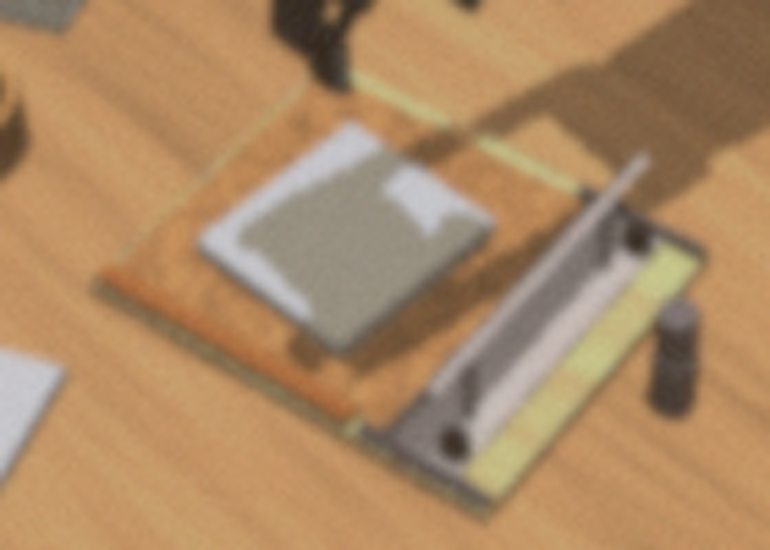

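View pics/crop4.png

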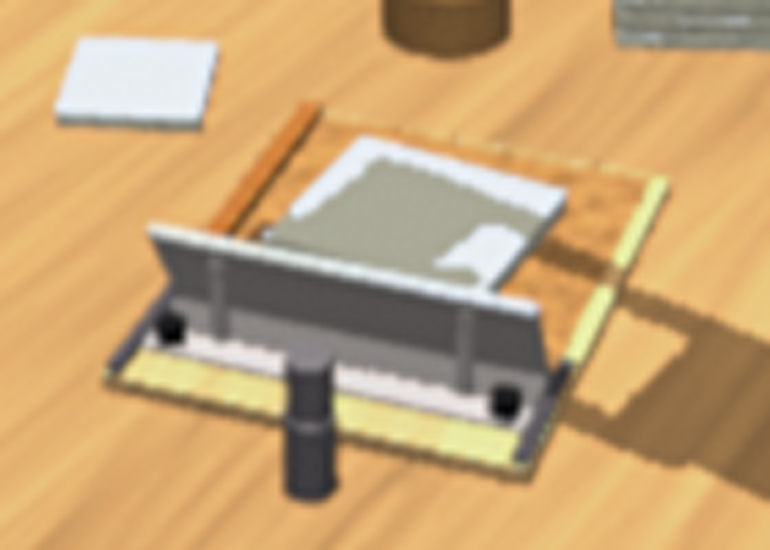

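Call:
{"op": "drive_tool", "data": {"moves": [[[3,-41,0],3],[[5,-82,0],6],[[7,-123,0],9],[[9,-160,0],11.6],[[9,-163,-40],11.6],[[9,-163,-80],11.6],[[9,-163,-120],11.6],[[9,-163,-160],11.6]], "fingers": 50}}

```text
time: 0.82
tool_pos: [608.6, -163.4, 91.4]
tcp_rot: [180.0, 0.0, 101.5]
ft_force: [0.9, -0.2, -1.4]
finger_gap: 50.0
```

Call:
{"op": "drive_tool", "data": {"moves": [[[0,0,-20],0],[[0,0,-40],0],[[0,0,-45],0],[[0,0,-48],0],[[0,0,-49],0],[[0,0,-50],0],[[0,0,-50],0],[[0,0,-50],0]]}}

```text
time: 1.48
tool_pos: [610.1, -163.3, 45.0]
tcp_rot: [179.9, 0.1, 101.6]
ft_force: [-0.1, 0.3, -0.2]
finger_gap: 49.9
```

```bash
python3 - <<'E'
from h import *
snap('wrist','wrist1');snap('side','side1');
s=r.sense();print(s['time'],s['tool_pos'],s['tcp_rot'],s['ft_force'],s['finger_gap'])
g=C('scene0')
for n,p,z in [('tape',(192,190),24),('stack',(202,154),58),('spindle',(239,128),85),('glue',(323,232),40)]:
    P=g.plane(p,z)[0]; print(n,P.round(0), 'u',P[:2]@[-.201,.98],'v',P[:2]@[-.98,-.201])
E
```

```text
1.5833 [ 609.73897021 -163.20355644   44.48398407] [1.79909591e+02 5.59897341e-02 1.01603703e+02] [ 0.36656052  0.09794436 -0.03005833] 50.02063279670552
tape [ 708. -327.   24.] u -462.4416411056851 v -628.3136457409522
stack [ 588. -426.   58.] u -535.6423706113752 v -490.7675054506879
spindle [ 410. -423.   85.] u -497.3796503194584 v -317.0245495923534
glue [516. 136.  40.] u 29.21618596023761 v -532.7572899289045
```

View pics/wrist1.png

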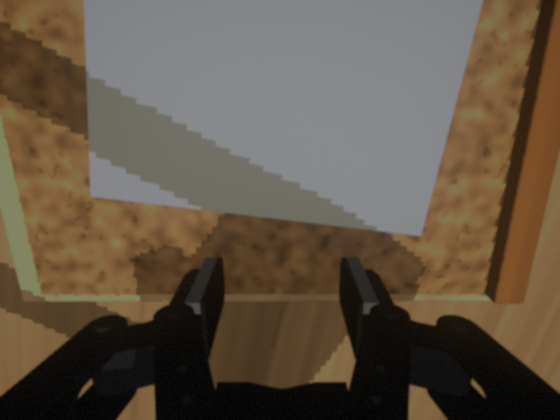

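Call:
{"op": "drive_tool", "data": {"moves": [[[0,0,-2],0],[[0,0,-4],0],[[0,0,-5],0],[[0,0,-6],0],[[0,0,-6.5],0],[[0,0,-7],0],[[0,0,-7],0],[[0,0,-7],0]]}}

```text
time: 2.25
tool_pos: [609.0, -163.0, 36.2]
tcp_rot: [-180.0, -0.0, 101.6]
ft_force: [0.1, 0.6, 0.5]
finger_gap: 50.1
```

Call:
{"op": "drive_tool", "data": {"moves": [[[0,0,-0.5],0],[[0,0,-1],0],[[0,0,-1.5],0],[[0,0,-2],0],[[0,0,-2],0],[[0,0,-2],0],[[0,0,-2],0],[[0,0,-2],0]]}}

```text
time: 2.92
tool_pos: [609.0, -163.0, 34.3]
tcp_rot: [180.0, 0.0, 101.6]
ft_force: [-0.1, 0.9, -0.6]
finger_gap: 50.2
```

```bash
python3 - <<'E'
from h import *
s=r.sense();print(s['time'],s['tool_pos'],s['tcp_rot'],s['ft_force'],s['finger_gap'])
E
```

```text
2.9167 [ 609.04080182 -162.98665778   34.34061066] [1.79996478e+02 2.23137003e-03 1.01598434e+02] [-0.07859107  0.88733782 -0.55649853] 50.17460574375267
```

Call:
{"op": "drive_tool", "data": {"moves": [[[0,0,-0.3],0],[[0,0,-0.6],0],[[0,0,-1],0],[[0,0,-1.3],0],[[0,0,-1.6],0],[[0,0,-2],0],[[0,0,-2],0],[[0,0,-2],0]]}}

```text
time: 3.58
tool_pos: [609.0, -163.0, 32.2]
tcp_rot: [-180.0, -0.0, 101.6]
ft_force: [-0.1, -0.2, 0.4]
finger_gap: 50.2
```

Call:
{"op": "drive_tool", "data": {"moves": [[[0,0,-0.3],0],[[0,0,-0.6],0],[[0,0,-1],0],[[0,0,-1.3],0],[[0,0,-1.6],0],[[0,0,-2],0],[[0,0,-2],0],[[0,0,-2],0]]}}

```text
time: 4.25
tool_pos: [609.1, -163.0, 31.0]
tcp_rot: [-180.0, -0.0, 101.6]
ft_force: [-4.4, 1.0, 7.3]
finger_gap: 49.9
```

Call:
{"op": "drive_tool", "data": {"moves": [[[0,0,3.5],0],[[-2,9.8,3.5],0],[[-4,19.6,3.5],0],[[-5.2,25.5,3.5],0],[[-6.5,31.4,3.5],0],[[-7.6,37.2,3.5],0],[[-8.8,43.1,3.5],0],[[-10,49,3.5],0]]}}

```text
time: 4.92
tool_pos: [598.8, -113.3, 33.7]
tcp_rot: [-180.0, -0.0, 101.6]
ft_force: [0.8, 0.0, -0.2]
finger_gap: 50.4
```

```bash
python3 - <<'E'
from h import *
snap('wrist','wrist2')
s=r.sense();print(s['time'],s['tool_pos'],s['tcp_rot'],s['ft_force'],s['finger_gap'])
E
```

```text
4.9667 [ 598.58827349 -112.22023287   33.5871023 ] [-1.79976352e+02 -4.57221618e-02  1.01634207e+02] [-0.19021591 -0.75080668  0.18545366] 50.14138263141423
```

View pics/wrist2.png

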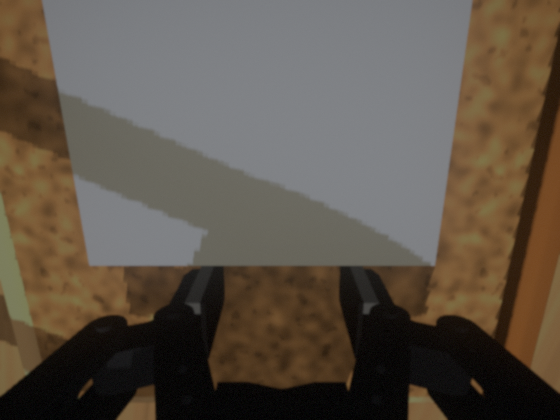

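Call:
{"op": "drive_tool", "data": {"moves": [[[-1.2,5.9,0],0],[[-2.4,11.8,0],0],[[-3.6,17.6,0],0],[[-4.8,23.5,0],0],[[-6,29.4,0],0],[[-7.2,35.3,0],0],[[-8.4,41.2,0],0],[[-9.6,47,0],0]]}}

```text
time: 5.63
tool_pos: [589.2, -66.3, 33.8]
tcp_rot: [-180.0, -0.0, 101.6]
ft_force: [0.5, -1.7, -0.8]
finger_gap: 49.9
```

```bash
python3 - <<'E'
from h import *
snap('wrist','wrist3');snap('side','side3')
a=cv2.imread('pics/side3.png')[150:290,180:360];a=cv2.resize(a,None,fx=3,fy=3);b=cv2.imread('pics/wrist3.png');b=cv2.resize(b[:420],(560*420//420,420))[:, :]
cv2.imwrite('pics/m3.png',cv2.resize(np.hstack([cv2.resize(a,(540,420)),b]),(800,306)))
s=r.sense();print(s['time'],s['tool_pos'],s['tcp_rot'],s['ft_force'],s['finger_gap'])
E
```

```text
5.7333 [589.11645915 -65.75193514  33.69913414] [-1.79983801e+02 -3.39041628e-02  1.01651499e+02] [-0.46039523 -0.37352853  0.30464049] 50.06498444855189
```

View pics/m3.png

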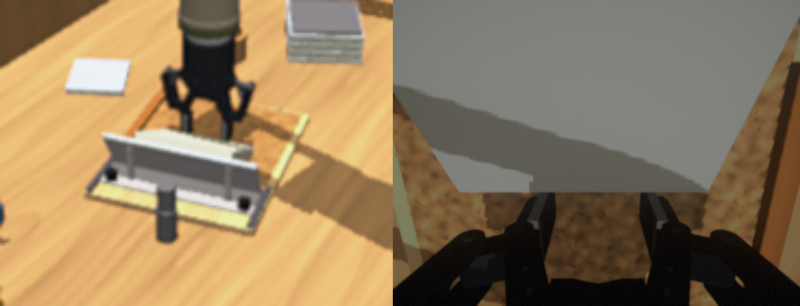

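Call:
{"op": "drive_tool", "data": {"moves": [[[-1,4.9,0],0],[[-2,9.8,0],0],[[-3,14.7,0],0],[[-4,19.6,0],0],[[-5,24.5,0],0],[[-6,29.4,0],0],[[-7,34.3,0],0],[[-8,39.2,0],0]]}}

```text
time: 6.4
tool_pos: [581.3, -27.2, 33.8]
tcp_rot: [-180.0, -0.0, 101.6]
ft_force: [0.5, -0.7, -0.7]
finger_gap: 50.1
```

Call:
{"op": "drive_tool", "data": {"moves": [[[-0.4,2,0],0],[[-0.8,3.9,0],0],[[-1.2,5.9,0],0],[[-1.6,7.8,0],0],[[-2,9.8,0],0],[[-2.4,11.8,0],0],[[-2.8,13.7,0],0],[[-2.8,13.7,0],0]]}}

```text
time: 7.07
tool_pos: [578.5, -13.7, 33.8]
tcp_rot: [-180.0, -0.0, 101.6]
ft_force: [0.5, 0.4, -0.4]
finger_gap: 50.1
```

```bash
cat > m.py <<'E'
from h import *
import sys
k=sys.argv[1]
snap('wrist','wrist'+k);snap('side','side'+k)
a=cv2.imread('pics/side%s.png'%k)[130:270,190:340];a=cv2.resize(a,(450,420));b=cv2.imread('pics/wrist%s.png'%k)
cv2.imwrite('pics/m%s.png'%k,cv2.resize(np.hstack([a,b]),(800,333)))
s=r.sense();p=s['tool_pos'];print(s['time'],p.round(1),s['tcp_rot'].round(1),s['ft_force'].round(2),s['wrist_torque'].round(2),s['finger_gap'].round(1),'u',p[:2]@[-.201,.98],'v',p[:2]@[-.98,-.201],'Fu',s['ft_force'][:2]@[-.201,.98])
E
python3 m.py 4
```

```text
Traceback (most recent call last):
  File "m.py", line 7, in <module>
    s=r.sense();p=s['tool_pos'];print(s['time'],p.round(1),s['tcp_rot'].round(1),s['ft_force'].round(2),s['wrist_torque'].round(2),s['finger_gap'].round(1),'u',p[:2]@[-.201,.98],'v',p[:2]@[-.98,-.201],'Fu',s['ft_force'][:2]@[-.201,.98])
                                                                                                                                   ^^^^^^^^^^^^^^^^^^^^^
AttributeError: 'float' object has no attribute 'round'
```

View pics/m4.png

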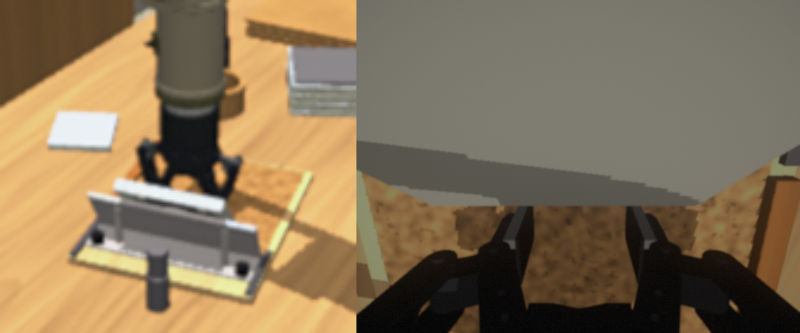

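```bash
sed -i "s/s\['finger_gap'\].round(1)/round(s['finger_gap'],1)/" m.py; python3 - <<'E'
from h import *
g=C('side4')
for th in [45,50,54,58,62]:
    t=np.radians(th);P=[]
    for v in(-495,-632):
        u=-118.7+126*np.cos(t);z=12+14*np.cos(t)+126*np.sin(t)
        P.append([-.201*u-.98*v,.98*u-.201*v,z])
    print(th,g.proj(P).round(1).tolist())
cv2.imwrite('pics/c4.png',cv2.resize(g.im[190:260,215:305,::-1],None,fx=8,fy=8,interpolation=cv2.INTER_CUBIC))
s=r.sense();print(s['ft_force'])
E
```

```text
45 [[280.2, 217.1], [234.5, 207.7]]
50 [[281.2, 213.6], [235.5, 204.3]]
54 [[282.0, 210.9], [236.4, 201.7]]
58 [[282.9, 208.4], [237.4, 199.2]]
62 [[283.7, 205.9], [238.4, 196.9]]
[ 0.19600806  0.16305952 -0.05122958]
```

View pics/c4.png

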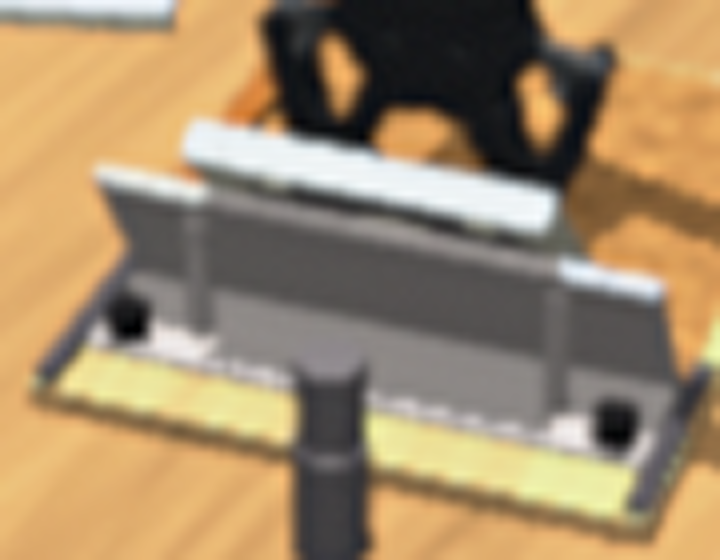

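Call:
{"op": "drive_tool", "data": {"moves": [[[-0.3,1.5,0],0],[[-0.6,3,0],0],[[-0.9,4.5,0],0],[[-1.2,6,0],0],[[-1.5,7.5,0],0],[[-1.8,9,0],0],[[-2.1,10.5,0],0],[[-2.4,11.8,0],0]]}}

```text
time: 7.83
tool_pos: [576.2, -2.1, 33.8]
tcp_rot: [180.0, -0.0, 101.6]
ft_force: [0.4, -0.5, 0.4]
finger_gap: 50.0
```

```bash
python3 m.py 5; python3 - <<'E'
from h import *
g=C('side5');u0=r.sense()['tool_pos'][:2]@[-.201,.98]+11
for th in [54,56,58,60,62]:
    t=np.radians(th);P=[]
    for v in(-495,-632):
        u=u0+126*np.cos(t);z=12+14*np.cos(t)+126*np.sin(t)
        P.append([-.201*u-.98*v,.98*u-.201*v,z])
    print(th,g.proj(P).round(1).tolist(), 'to go',71/np.tan(t)-37.75)
cv2.imwrite('pics/c5.png',cv2.resize(g.im[190:260,215:305,::-1],None,fx=8,fy=8,interpolation=cv2.INTER_CUBIC))
E
```

```text
7.9333 [576.2  -2.   33.8] [180.   -0.  101.6] [-0.46 -0.13  0.44] [-0.    0.02 -0.05] 50.2 u -117.78896809741177 v -564.2419429659404 Fu -0.03036069090397181
54 [[280.7, 213.2], [234.8, 203.8]] to go 13.834519488380629
56 [[281.1, 211.8], [235.3, 202.5]] to go 10.14010469581229
58 [[281.5, 210.5], [235.8, 201.3]] to go 6.615723985562248
60 [[282.0, 209.3], [236.3, 200.1]] to go 3.2418691124634407
62 [[282.4, 208.1], [236.8, 198.9]] to go 0.0013696479649922821
```

View pics/c5.png

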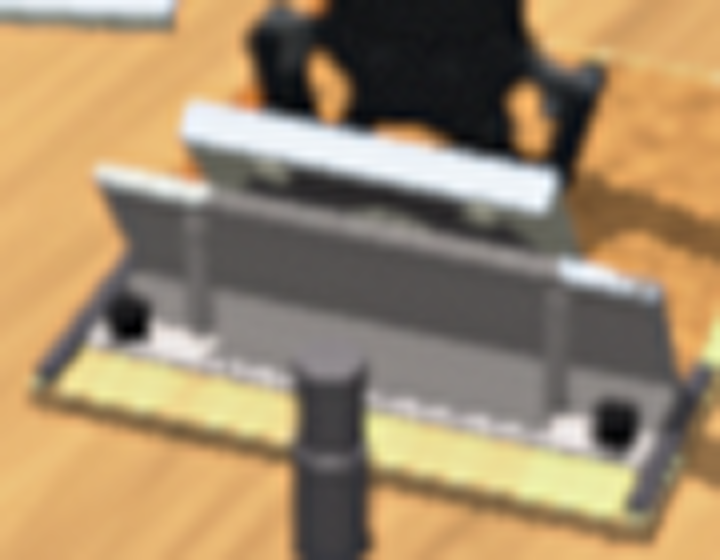

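Call:
{"op": "drive_tool", "data": {"moves": [[[-0.1,0.5,0],0],[[-0.2,1,0],0],[[-0.3,1.5,0],0],[[-0.4,2,0],0],[[-0.5,2.5,0],0],[[-0.6,3,0],0],[[-0.7,3.5,0],0],[[-0.8,3.9,0],0]]}}

```text
time: 8.6
tool_pos: [575.4, 1.7, 33.8]
tcp_rot: [-180.0, -0.0, 101.6]
ft_force: [0.3, -0.1, -0.1]
finger_gap: 50.0
```

Call:
{"op": "drive_tool", "data": {"moves": [[[0,0.2,0],0],[[-0.1,0.4,0],0],[[-0.1,0.6,0],0],[[-0.2,0.8,0],0],[[-0.2,1,0],0],[[-0.3,1.5,0],0],[[-0.3,1.5,0],0],[[-0.3,1.5,0],0]]}}

```text
time: 9.27
tool_pos: [575.1, 3.2, 33.8]
tcp_rot: [-180.0, -0.0, 101.6]
ft_force: [0.6, -0.7, 0.1]
finger_gap: 50.3
```

Call:
{"op": "drive_tool", "data": {"moves": [[[0,0.2,0],0],[[-0.1,0.4,0],0],[[-0.1,0.6,0],0],[[-0.2,0.8,0],0],[[-0.2,1,0],0],[[-0.3,1.5,0],0],[[-0.3,1.5,0],0],[[-0.3,1.5,0],0]]}}

```text
time: 9.93
tool_pos: [574.8, 4.6, 33.8]
tcp_rot: [-180.0, -0.0, 101.6]
ft_force: [0.4, -0.8, -0.2]
finger_gap: 50.0
```

Call:
{"op": "drive_tool", "data": {"moves": [[[0,0.2,0],0],[[-0.1,0.4,0],0],[[-0.1,0.6,0],0],[[-0.2,0.8,0],0],[[-0.2,1,0],0],[[-0.3,1.5,0],0],[[-0.3,1.5,0],0],[[-0.3,1.5,0],0]]}}

```text
time: 10.6
tool_pos: [574.9, 5.3, 34.2]
tcp_rot: [180.0, 0.1, 101.6]
ft_force: [0.8, -6.7, 0.4]
finger_gap: 50.2
```

```bash
python3 m.py 6; python3 - <<'E'
from h import *
g=C('side6');u0=r.sense()['tool_pos'][:2]@[-.201,.98]+11
for th in [56,58,60,62,64]:
    t=np.radians(th);P=[]
    for v in(-495,-632):
        u=u0+126*np.cos(t);z=12+14*np.cos(t)+126*np.sin(t)
        P.append([-.201*u-.98*v,.98*u-.201*v,z])
    print(th,g.proj(P).round(1).tolist(), 'to go',71/np.tan(t)-37.75)
cv2.imwrite('pics/c6.png',cv2.resize(g.im[190:260,215:305,::-1],None,fx=8,fy=8,interpolation=cv2.INTER_CUBIC))
E
```

```text
10.7 [574.9   5.3  34.1] [1.800e+02 1.000e-01 1.016e+02] [ 1.17 -6.47  1.  ] [-1.03 -0.12 -0.01] 50.0 u -110.35372993993882 v -564.4765030900694 Fu -6.57706442573989
56 [[280.3, 213.2], [234.2, 203.8]] to go 10.14010469581229
58 [[280.7, 211.9], [234.7, 202.6]] to go 6.615723985562248
60 [[281.1, 210.7], [235.2, 201.4]] to go 3.2418691124634407
62 [[281.6, 209.4], [235.7, 200.2]] to go 0.0013696479649922821
64 [[282.0, 208.2], [236.3, 199.1]] to go -3.1209862118238334
```

View pics/c6.png

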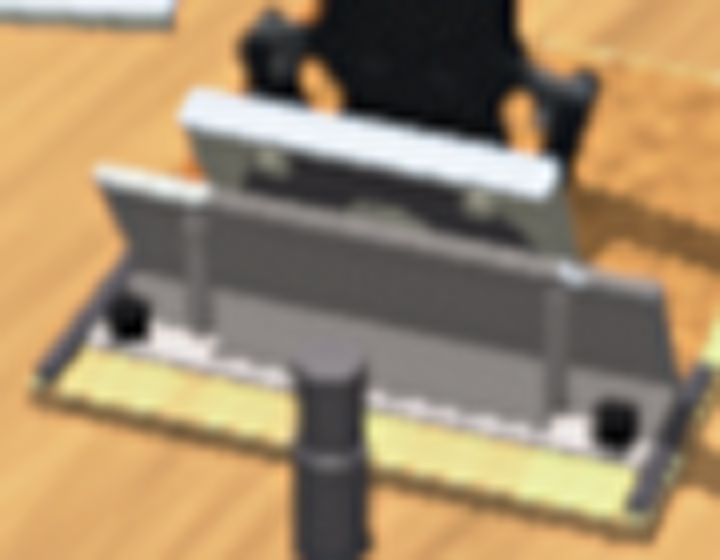

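Call:
{"op": "drive_tool", "data": {"moves": [[[0,0.1,0],0],[[0,0.2,0],0],[[0,0.2,0],0],[[0,0.2,0],0],[[0,0.2,0],0],[[0,0.2,0],0],[[0,0.2,0],0],[[0,0.2,0],0]]}}

```text
time: 11.37
tool_pos: [575.0, 5.4, 34.2]
tcp_rot: [180.0, 0.1, 101.6]
ft_force: [0.1, -7.2, 0.3]
finger_gap: 49.9
```

Call:
{"op": "drive_tool", "data": {"moves": [[[1,-5,0],0],[[4,-20,0],0],[[8,-40,0],0],[[8,-40,40],0],[[8,-40,80],0],[[8,-40,120],0],[[8,-40,150],0],[[8,-40,150],0]]}}

```text
time: 12.03
tool_pos: [586.7, -34.0, 192.7]
tcp_rot: [179.3, 0.2, 101.6]
ft_force: [0.6, -0.9, 0.8]
finger_gap: 50.1
```

```bash
python3 m.py 7; python3 - <<'E'
from h import *
g=C('side7')
cv2.imwrite('pics/c7.png',cv2.resize(g.im[180:270,205:315,::-1],None,fx=7,fy=6.5,interpolation=cv2.INTER_CUBIC))
E
```

```text
12.1333 [583.7 -33.6 185.8] [179.8   0.  101.6] [-1.76  0.51 -1.02] [ 0.04 -0.05  0.02] 50.3 u -150.20998568192962 v -565.2917230710009 Fu 0.8559140520058306
```

View pics/m7.png

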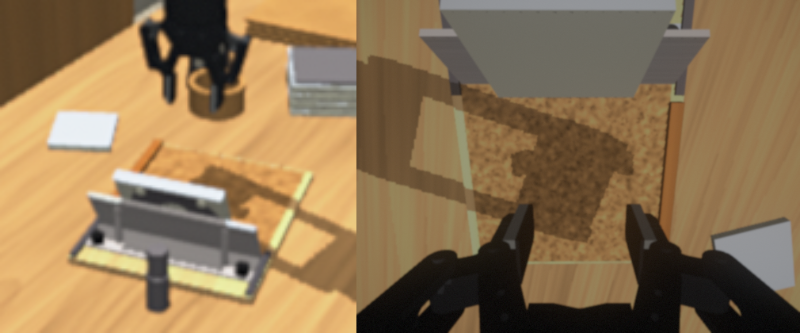

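Call:
{"op": "drive_tool", "data": {"moves": [[[-7,35,0],0],[[-14,70,0],0],[[-21,105,0],0],[[-28,138,0],0],[[-30,147,0],0],[[-30,147,-20],0],[[-30,147,-40],0],[[-30,147,-50],0]]}}

```text
time: 12.8
tool_pos: [550.0, 113.5, 129.4]
tcp_rot: [-179.7, -0.0, 101.7]
ft_force: [-0.3, 0.1, -0.7]
finger_gap: 50.4
```

```bash
python3 m.py 8
```

```text
12.9 [549.7 112.9 129.7] [-179.6   -0.   101.6] [ 0.17 -0.05 -0.97] [0.01 0.04 0.01] 50.2 u 0.11980595032584063 v -561.4002029230937 Fu -0.07989336258744914
```

View pics/m8.png

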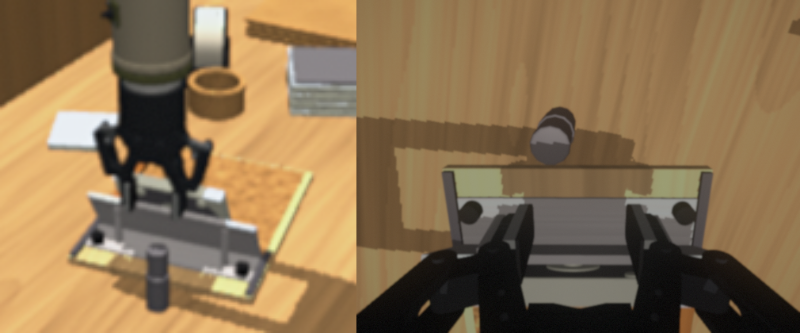

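Call:
{"op": "drive_tool", "data": {"moves": [[[0,0,-7],0],[[0,0,-13],0],[[0,0,-13],0],[[1.2,-5.9,-13],0],[[2.4,-11.8,-13],0],[[3.6,-17.6,-13],0],[[4.8,-23.5,-13],0],[[6,-29.4,-13],0]]}}

```text
time: 13.57
tool_pos: [559.0, 83.1, 121.3]
tcp_rot: [180.0, 0.0, 101.6]
ft_force: [0.5, -0.2, -0.6]
finger_gap: 50.1
```

Call:
{"op": "drive_tool", "data": {"moves": [[[1.2,-5.9,0],0],[[2.4,-11.8,0],0],[[3.6,-17.6,0],0],[[4.8,-23.5,0],0],[[6,-29.4,0],0],[[6.6,-32.4,0],0],[[7.2,-35.3,0],0],[[7.6,-37.2,0],0]]}}

```text
time: 14.23
tool_pos: [566.2, 46.4, 120.8]
tcp_rot: [-180.0, 0.0, 101.6]
ft_force: [-0.5, -0.5, -0.1]
finger_gap: 50.4
```

```bash
python3 m.py 9
```

```text
14.3333 [566.1  46.5 120.7] [-180.    -0.   101.6] [-1.57  0.17  0.38] [-0.02 -0.01 -0.02] 50.3 u -68.1924263199131 v -564.1615437644556 Fu 0.48016858270658824
```

View pics/m9.png

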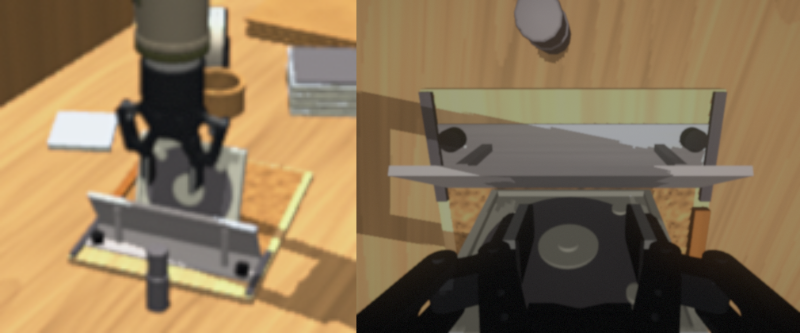

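```bash
python3 - <<'E'
from h import *
for n in ['scene','side']: snap(n,n+'9b')
a=C('scene9b').im[150:280,190:350,::-1];b=C('side9b').im[150:280,190:350,::-1]
cv2.imwrite('pics/c9.png',cv2.resize(np.hstack([a,b]),(800,325),interpolation=cv2.INTER_CUBIC))
E
```

```text
(no output)
```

View pics/c9.png

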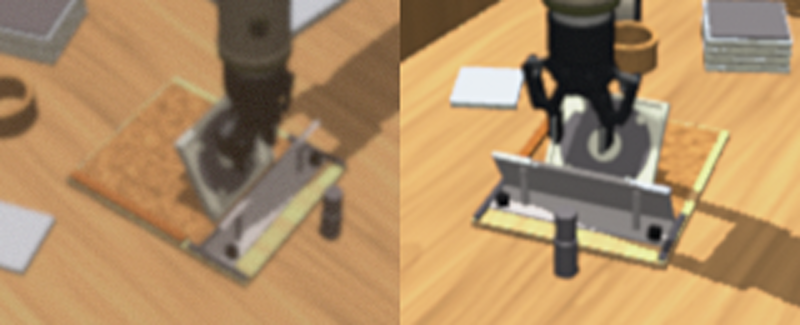

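Call:
{"op": "drive_tool", "data": {"moves": [[[0,0,0],0],[[0,0,0],0],[[0,0,0],0],[[0,0,0],0],[[0,0,0],0],[[0,0,0],0],[[0,0,0],0],[[0,0,0],0]]}}

```text
time: 15.1
tool_pos: [566.1, 46.7, 120.8]
tcp_rot: [-180.0, -0.0, 101.6]
ft_force: [-0.6, 0.3, 0.2]
finger_gap: 49.6
```

```bash
python3 - <<'E'
from h import *
for n in ['scene','side','wrist']: snap(n,n+'10')
a=C('scene10').im[150:280,190:350,::-1];b=C('side10').im[150:280,190:350,::-1]
cv2.imwrite('pics/c10.png',cv2.resize(np.hstack([a,b,cv2.resize(C('wrist10').im[:,:,::-1],(160,130))]),(800,217),interpolation=cv2.INTER_CUBIC))
E
```

```text
(no output)
```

View pics/c10.png

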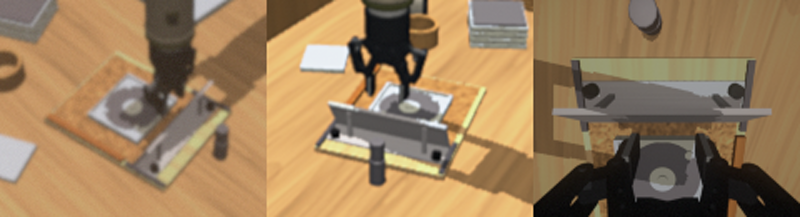

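Call:
{"op": "drive_tool", "data": {"moves": [[[0,0,20],0],[[-10,-13,40],-7],[[-24,-32,60],-14],[[-40,-52,80],-21],[[-55,-75,80],-28],[[-72,-97,80],-35],[[-87,-117,80],-42],[[-87,-117,80],-49]]}}

```text
time: 15.92
tool_pos: [477.1, -73.1, 200.9]
tcp_rot: [180.0, 0.1, 52.1]
ft_force: [-0.9, 0.4, -0.4]
finger_gap: 50.1
```

Call:
{"op": "drive_tool", "data": {"moves": [[[0,0,0],-7],[[0,0,0],-14],[[0,0,0],-21],[[0,0,0],-28],[[0,0,0],-35],[[0,0,0],-41],[[0,0,0],-41],[[0,0,0],-41]]}}

```text
time: 16.58
tool_pos: [479.1, -70.3, 200.8]
tcp_rot: [180.0, -0.0, 11.8]
ft_force: [0.4, -1.0, -0.2]
finger_gap: 49.7
```

```bash
python3 m.py 11
```

```text
16.6833 [479.1 -70.3 200.8] [180.   -0.   11.8] [-0.3  -0.29 -0.56] [ 0.03 -0.01 -0.05] 50.0 u -165.18808374272223 v -455.3817310542955 Fu -0.2204635090016906
```

View pics/wrist11.png

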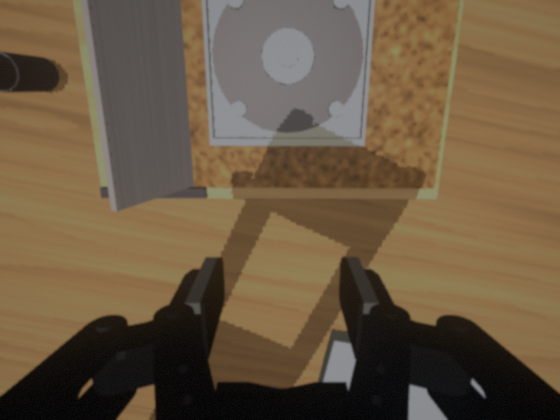

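```bash
python3 - <<'E'
from h import *
c=C('wrist11')
M=np.array([[-.201,.98],[-.98,-.201]])
f=lambda px,z:(c.plane(px,z)[:,:2]@M.T).round(1)
L1,e1=edge(c.im,(212,146),(366,146),w=5);L2,e2=edge(c.im,(204,10),(210,146),w=5);L3,e3=edge(c.im,(375,10),(367,146),w=5)
q=[meet(L1,L2),meet(L1,L3)];print(q,e1,e2,e3);t=f(q,26);print('near corners u,v',t,ang(t[1]-t[0]))
for L in(L2,L3): p=f([L[2:]-40*L[:2],L[2:]+40*L[:2]],26);print(p,ang(p[1]-p[0]))
print('hub',f([(289,56)],20),'boardedge',f([(250,193),(430,193)],12),'stop foot',f([(190,185)],12),'bigtray corner',f([(333,335)],14))
E
```

```text
[array([209.31912, 145.25   ], dtype=float32), array([364.32953, 145.25   ], dtype=float32)] 5.02969e-07 0.46844012 0.20019901
near corners u,v [[-107.7 -488.8]
 [-233.6 -489.3]] -179.77245640074787
[[-107.9 -579.2]
 [-107.8 -522.4]] 89.89912725296564
[[-233.6 -509.5]
 [-233.6 -567.8]] -90.0
hub [[-171.8 -556.9]] boardedge [[-138.6 -444.6]
 [-298.2 -445.2]] stop foot [[ -86.  -451.7]] bigtray corner [[-218.8 -297.2]]
```

Call:
{"op": "drive_tool", "data": {"moves": [[[12,-3.7,-30],0],[[12,-3.7,-70],0],[[12,-3.7,-110],0],[[12,-3.7,-145],0],[[12,-3.7,-160],0],[[12,-3.7,-164],0],[[12,-3.7,-166.5],0],[[12,-3.7,-166.5],0]]}}

```text
time: 17.35
tool_pos: [491.8, -74.2, 35.1]
tcp_rot: [180.0, -0.1, 11.7]
ft_force: [0.0, -0.5, 0.6]
finger_gap: 49.9
```

```bash
python3 m.py 12
```

```text
17.45 [492.8 -74.4  36.3] [179.9  -0.2  11.6] [ 0.53 -0.31 -0.25] [-0.04  0.   -0.  ] 50.3 u -171.95326202136204 v -467.94958149816324 Fu -0.41511295405231524
```

View pics/m12.png

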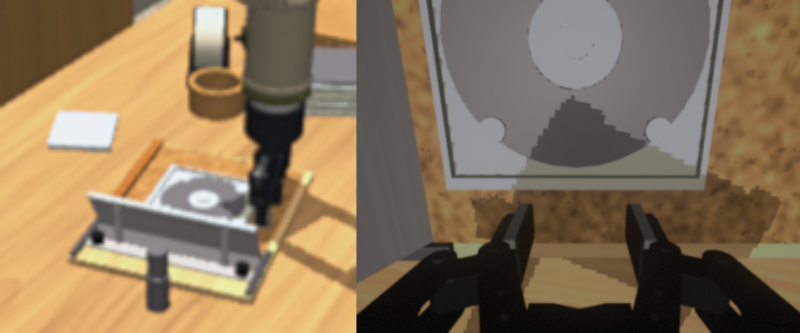

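Call:
{"op": "drive_tool", "data": {"moves": [[[4.9,1,0],0],[[9.8,2,0],0],[[14.7,3,0],0],[[19.6,4,0],0],[[24.5,5,0],0],[[29.4,6,0],0],[[34.3,7,0],0],[[39.2,8,0],0]]}}

```text
time: 18.12
tool_pos: [530.7, -65.8, 34.2]
tcp_rot: [-180.0, 0.0, 11.6]
ft_force: [-1.0, 0.1, 0.1]
finger_gap: 50.0
```

```bash
python3 m.py 13
```

```text
18.2167 [531.2 -65.8  34.4] [180.   -0.   11.6] [-0.05 -0.01 -0.48] [ 0.06 -0.01 -0.03] 50.3 u -171.28783094318896 v -507.3570012713931 Fu 0.002177964652691774
```

View pics/m13.png

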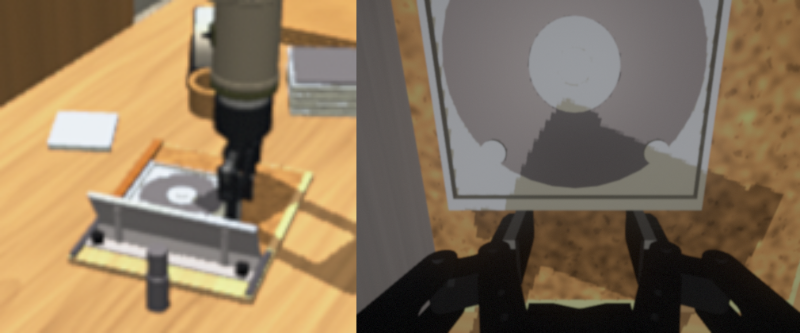

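Call:
{"op": "drive_tool", "data": {"moves": [[[0.5,0.1,0],0],[[1,0.2,0],0],[[1.5,0.3,0],0],[[2,0.4,0],0],[[2.5,0.5,0],0],[[3,0.6,0],0],[[3.5,0.7,0],0],[[3.9,0.8,0],0]]}}

```text
time: 18.88
tool_pos: [534.2, -65.2, 34.3]
tcp_rot: [-180.0, 0.0, 11.6]
ft_force: [-0.2, 0.2, -0.9]
finger_gap: 50.2
```

Call:
{"op": "drive_tool", "data": {"moves": [[[0.2,0,0],0],[[0.4,0.1,0],0],[[0.6,0.1,0],0],[[0.8,0.2,0],0],[[1,0.2,0],0],[[1.5,0.3,0],0],[[1.5,0.3,0],0],[[1.5,0.3,0],0]]}}

```text
time: 19.55
tool_pos: [535.8, -64.9, 34.3]
tcp_rot: [180.0, -0.0, 11.6]
ft_force: [-0.4, -0.3, -0.1]
finger_gap: 49.9
```

Call:
{"op": "drive_tool", "data": {"moves": [[[0.2,0,0],0],[[0.4,0.1,0],0],[[0.6,0.1,0],0],[[0.8,0.2,0],0],[[1,0.2,0],0],[[1.5,0.3,0],0],[[1.5,0.3,0],0],[[1.5,0.3,0],0]]}}

```text
time: 20.22
tool_pos: [537.3, -64.6, 34.3]
tcp_rot: [180.0, -0.0, 11.6]
ft_force: [1.3, -0.6, 0.4]
finger_gap: 49.8
```

```bash
python3 m.py 14
```

```text
20.3167 [537.3 -64.6  34.4] [180.   -0.   11.6] [ 0.11  0.32 -0.32] [-0.01  0.02  0.01] 50.1 u -171.29418561907838 v -513.6058307086904 Fu 0.28965917900176147
```

View pics/m14.png

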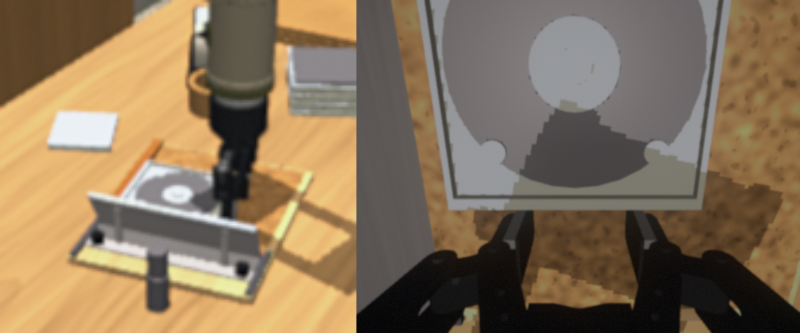

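Tray still follows the fingers with no rail contact; I'll continue in 1.5 mm steps.

Call:
{"op": "drive_tool", "data": {"moves": [[[0.2,0,0],0],[[0.4,0.1,0],0],[[0.6,0.1,0],0],[[0.8,0.2,0],0],[[1,0.2,0],0],[[1.5,0.3,0],0],[[1.5,0.3,0],0],[[1.5,0.3,0],0]]}}

```text
time: 20.98
tool_pos: [538.8, -64.3, 34.3]
tcp_rot: [180.0, -0.0, 11.6]
ft_force: [0.0, 0.3, 0.4]
finger_gap: 49.7
```

Call:
{"op": "drive_tool", "data": {"moves": [[[0.2,0,0],0],[[0.4,0.1,0],0],[[0.6,0.1,0],0],[[0.8,0.2,0],0],[[1,0.2,0],0],[[1.5,0.3,0],0],[[1.5,0.3,0],0],[[1.5,0.3,0],0]]}}

```text
time: 21.65
tool_pos: [539.6, -64.0, 34.1]
tcp_rot: [-180.0, 0.1, 11.6]
ft_force: [-5.6, -0.6, 2.5]
finger_gap: 50.1
```

Call:
{"op": "drive_tool", "data": {"moves": [[[-1,-0.2,0],0],[[-5,-1,0],0],[[-15,-3,0],0],[[-30,-6,0],0],[[-30,-6,35],0],[[-35,-7,75],0],[[-40,-8,110],0],[[-40,-8,140],0]]}}

```text
time: 22.32
tool_pos: [500.1, -72.2, 177.1]
tcp_rot: [179.9, -0.1, 11.6]
ft_force: [0.3, 0.1, 0.7]
finger_gap: 50.2
```

Call:
{"op": "drive_tool", "data": {"moves": [[[20,4,30],0],[[45,9,60],0],[[45,9,80],0],[[45,9,80],0],[[45,9,80],0],[[45,9,80],0],[[45,9,80],0],[[45,9,80],0]]}}

```text
time: 22.98
tool_pos: [544.2, -62.9, 252.7]
tcp_rot: [-179.9, 0.1, 11.6]
ft_force: [0.3, -0.0, -0.4]
finger_gap: 49.9
```

```bash
python3 m.py 15
```

```text
23.0833 [544.5 -62.9 253.2] [-1.80e+02  1.00e-01  1.16e+01] [ 0.14 -0.42 -0.17] [-0.05  0.03  0.  ] 50.1 u -171.1295884573892 v -521.0092661877763 Fu -0.4384996636194343
```

View pics/wrist15.png

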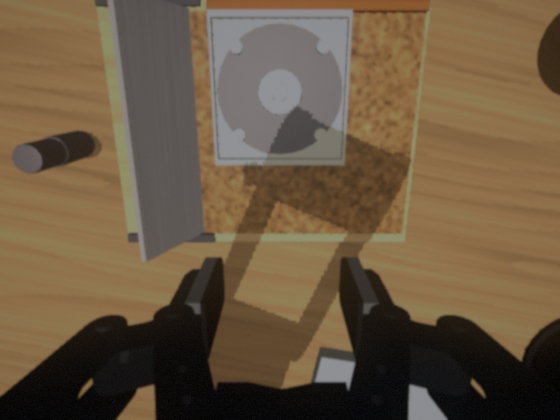

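```bash
python3 - <<'E'
from h import *
c=C('wrist15')
M=np.array([[-.201,.98],[-.98,-.201]])
f=lambda px,z:(c.plane(px,z)[:,:2]@M.T).round(1)
L1,e1=edge(c.im,(216,165),(344,165),w=4);L2,e2=edge(c.im,(208,12),(215,164),w=4);L3,e3=edge(c.im,(353,12),(345,164),w=4)
t=f([meet(L1,L2),meet(L1,L3)],26);print('near',t,ang(t[1]-t[0])-180,e1)
L4,e4=edge(c.im,(362,11),(425,11),w=4);p=f([L4[2:]-20*L4[:2],L4[2:]+20*L4[:2]],21);print('rail top edge',p,ang(p[1]-p[0]),e4)
L5,e5=edge(c.im,(212,11),(350,11),w=4);p=f([L5[2:]-50*L5[:2],L5[2:]+50*L5[:2]],26);print('tray far',p,e5)
cv2.imwrite('pics/c15.png',cv2.resize(c.im[0:60,180:440,::-1],None,fx=3,fy=3,interpolation=cv2.INTER_CUBIC))
E
```

```text
near [[-107.1 -527.8]
 [-233.5 -527.5]] -0.13598656312245794 0.10989274
rail top edge [[-251.  -661.2]
 [-285.9 -661.2]] 180.0 2.8662007e-06
tray far [[-119.9 -663.3]
 [-205.6 -663.4]] 2.471224e-08
```

View pics/c15.png

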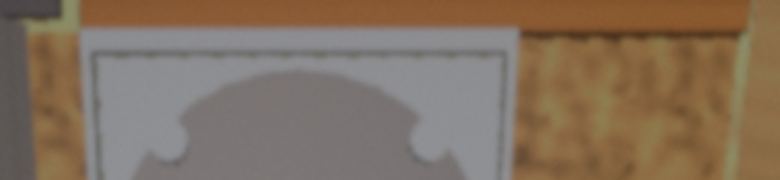

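```bash
python3 - <<'E'
from h import *
print(r.sense()['time'],r.hand_in())
E
```

```text
the job is handed in; nothing more can be done
23.0833 None
```

The tray went through every step and the job was handed in at about 23 s. No verdict was reported.

- **Press:** I used the middle-sized tray, the one on the board, and rode it up the stop. There it read about 61–62° and was held at about 7 N at the wrist for over 0.6 s. The sheet is clamped roughly 12 mm back.
- **Turn over:** I drew it over from behind. It fell freely past vertical and landed flat, hub side up.
- **Rail:** I slid it sideways until the wrist read about 5.6 N at the rail, then withdrew.

**Last checks:** The final wrist picture shows the tray hub side up and clear of the stop. Its side is flush along the rail, with no visible gap and an angle within about 0.2°. Its centre is about 20 mm before the board's centre along x.

The measurements disagree in two places. The tray's far side came out about 2 mm past the rail's edge, and the board's left edge about 6 mm off. The rail difference is about the 2 mm calibration error; the board-edge one is larger and may be a misread edge. So I relied on the felt contact. I did not re-measure the bystanders; the arm stayed clear of them on every move.

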